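# Click a fresh fine plate onto the hand sander

### The arm

A 6-joint arm with a two-finger parallel gripper is mounted at the origin on the work surface. World frame = base frame: x ahead of the robot, y to its left, z up, the work surface at z = 0. Lengths are in m, angles in rad, forces in N, time in s.
With the tool pointing down it reaches from about 0.3 to 0.75 m from the base axis. Payload 8.5 kg.
Tool frame: the origin (TCP) lies at the very end of the fingers, on their centre line; the grasp point (between the pads) lies 19 mm behind it; z points along the fingers, y is the line along which they close (so a half turn about z gives the same grasp; the last joint's range is limited). The gripper opens to 88 mm and grips with 3 to 60 N. Pads are 18 mm wide; open, the fingers measure 123 mm over their backs; the gripper's body (75 mm by 187 mm) begins 45 mm behind the grasp point.
Start: joints at [1.014, 0.381, 1.297, -0, 1.464, -0.215], TCP at [0.184, 0.518, 0.217] pointing down, gripper open.
Joint ranges: [-3.11, 3.11], [-0.89, 2.33], [0.22, 2.48], [-1.42, 4.56], [0.17, 2.85], [-2.88, 2.88]. Speed limits (rad/s): [2.39, 2.39, 3.14, 3.14, 3.14, 3.14].

### API

Orientations are given as a rotation vector (axis times angle).
In Python, from rig import robot, cams, workorder gives the robot as it stands.
- The arm moves only by the tool move_arm, never from a script. Its argument "deltas" is text: rows parted by semicolons, each of 5 numbers parted by spaces: the shift along the tool's x, y, z in m, then the turn about the tool's z in rad, then the closure, from 0 (fully open) to 1 (shut). In form: x y z yaw grip; .... A call has 1 to 5 rows; each row is the pose to reach, as a shift and turn from the pose commanded when the call began, along the tool's axes at that moment; what a row does not reach only later rows make up. A row lasts 1/10 s, in which the tool goes at most 50 mm and 8.59 degrees, less where a joint would pass 70% of its speed; a pose out of reach is approached as far as the arm can. A call with a gripper value outside its range is refused whole. The fingers move at their own pace and stop on an object; "grip_force" is the grip in N (left out, the last holds). Time passes only in rows, so rows that repeat a pose let the fingers close. It gives the time, the measured TCP pose, the force, the opening and the grip force at its end, in the units of the state.
- robot.read_state(): the state, without advancing time (a new reading comes with each control period).
- cams.capture(name): name is "side" or "top"; returns a dict with "pixels" (420x560x3 uint8, red, green, blue), "range_z" (420x560 float32, m along the optical axis (not along the pixel's ray), 0 where there is no reading), "vertical_fov" (degrees; the focal length in pixels is half the picture's height over the tangent of half this angle, whatever the lens; pixels are square), "cx", "cy" (the principal point, pixels), "dist" ([k1, k2, p1, p2, k3] as OpenCV has them; the pictures are not rectified), "pose" (4x4, takes a point from camera to world coordinates). Camera axes: x right, y down, z forward; pixel columns grow to the right and rows downward; lengths in m; the calibration is good to about 2 mm. A picture is of the moment at which its call begins.
- workorder.sign_off(): hands the job in; it is judged then, once.
Trained networks look in the newest picture that a camera, given by its name, has taken for a name from the list of things; names that differ only in an ending like _2 or _b are one class to them, and where a whole thing is asked for, a point or a joint stands for the part that bears it (a point fixed in the world has none). Each returns a list of dicts, best first, with "confidence" (0 to 1); they miss things now and then, are a little off and sometimes report something else, mostly with a low value. They report only what shows in the picture. A call takes as long as a camera call. They do not tell look-alikes from the thing itself.
- cams.search_frame(camera, name): "rect" ([left, top, right, bottom] in pixels, round what is visible of it).
- cams.masks_of(camera, name): "region" (420x560 bool, what is visible of it) and "rect" ([left, top, right, bottom] in pixels, round what is visible of it).
- cams.pinpoint(camera, name): "pixel" ([column, row] in pixels: a listed point, or the origin of a listed thing).
The state is a dict: "t": time; "joints": joint angles; "joint_velocities": joint speeds; "tau": joint torques, N m; "tcp_pos": TCP position; "eef_rot": TCP orientation; "contact_force": force on the tool from outside, world axes, zero at the start; "wrist_torque": the same for the moment, N m; "gripper_width": opening from 0.0 (shut) to 1.0 (fully open); "finger_force": force on a finger pad.
Only numpy, scipy, OpenCV 4.12 (cv2) and the standard library are available. Lean on these libraries where they do the work, as an engineer would, in place of code of your own. Each camera call takes 0.05 s, during which the arm holds its last target. There are 200 camera calls.

### The job

Fit the red hand-sander handle with the green fine-grit plate: push it straight down onto the plate, in its tray, until the hooks at both ends click, pressing no harder than that takes and keeping it centred so that neither hook is overbent. Then lift the sander out by its handle and set it down gently, grit side down, in the middle of the cork mat. Leave the yellow coarse plate in its pocket and everything else on the bench where it is.

Things in the scene. Friction and masses are not known exactly. Their poses are not given: they have to be found in the camera images.
- handle_grip (a point): Middle of the grip of the red and black sander handle (loose, 0.2 to 0.3 kg, upright on the bench at the start), 40 mm above its underside. The grip is a ridge 100 mm long (handle's x), 34 mm wide (y), from 22 to 58 mm above the underside; take it across its width from above. Below it is a red shoe, 136 x 66 x 22 mm.
- handle: The same handle; origin at the middle of its underside, x along it, z up. Each end of the shoe has in its middle a notch 22 mm wide (y), open below, with 1 mm lead-in chamfers, for a hook; across it a rib 9 to 12 mm above the underside, its face 58 mm from the middle, for the hook to catch on. Both ends are alike: it fits either way round.
- tray: Plate tray screwed to the bench: black floor, grey rims, 168 (x) x 190 (y) x 11 mm, origin under its middle. Two pockets side by side along y, 93 mm apart, 5 mm deep, floor 6 mm above the bench; a plate lies loose in each with 0.8 mm play all round. Which plate is in which pocket changes.
- fine_plate: Green fine-grit plate (loose, 0.13 kg), level in the tray, 144 (x) x 70 (y) x 6 mm, a hook at the middle of each short end; origin at the middle of its underside. The handle is home centred and in line on it, its underside 6 mm above this origin. Over 32 N between handle and plate breaks the hooks. Clicked on, the plate is lifted with the handle.
- fine_hook_a (a joint): Springy hook at the green plate's +x end, hinge angle: 0 upright at rest, grows as it bends outward, 0.2 as the rib of a centred handle passes, back under 0.03 once clicked; past 0.28 it breaks. 20 mm wide (y), arm 3 mm thick, inner face 59 mm from the plate's middle, top 28 mm above the plate's underside; its barb, sloped above, reaches 3.5 mm inward, its catching edge 18.8 mm above the underside.
- fine_hook_b (a joint): The same hook at the -x end. The rib meets the slopes some 9 mm before home and clicks under the barb in the last 2 mm. Both hooks together resist with up to 12 to 22 N, most 2 to 4 mm before home, then less; home, the handle stops hard. Off-centre by 1 to 2 mm along x, one hook is bent too far: the handle then feels a side push of a few N towards the centre.
- coarse_plate: Yellow coarse plate, the same shape with the same hooks, in the other pocket; to be left there.
- mat: Cork mat fixed to the bench, 240 (x) x 180 (y) x 3 mm, origin under its middle.
- glue_jar: Bystander: white glue jar, 84 mm across, 125 mm tall; leave it where it is.
- tin: Bystander: open steel tin, 90 mm across, 105 mm tall; leave it where it is.
- brush: Bystander: white-handled brush, 190 mm long; leave it where it is.
- key_a: Bystander: pale wooden keyboard key, 150 x 21 x 23 mm; leave it where it is.
- key_b: Bystander: pale wooden keyboard key with a brown sharp on top, 150 x 21 x 33 mm; leave it where it is.
- wood_block: Bystander: block of wood, 120 x 50 x 22 mm; leave it where it is.
- spring_clamp: Bystander: black spring clamp with orange tips, 125 mm long; leave it where it is.
Things that resemble listed ones, but are neither listed nor needed, are in the scene too. Leave any pink or turquoise look-alike of the handle alone.

How it is judged:
On the way:
1. the handle is fully home on the green plate with both hooks clicked, the plate still in its tray pocket (z of handle in the frame of fine_plate between 0.004 and 0.008 m and x of handle in the frame of fine_plate between -0.003 and 0.003 m and y of handle in the frame of fine_plate between -0.003 and 0.003 m and angle between the z axis of handle and the z axis of fine_plate, either way round below 0.03 rad and value of joint each of fine_hook_a, fine_hook_b below 0.05 rad and z of fine_plate in the frame of tray below 0.01 m and horizontal distance between fine_plate and tray below 0.06 m), for 0.2 s.
At the end, for the whole second after the job is handed in: The handle sits home on the green plate (within 2 mm in height, 3 mm sideways), both hooks sprung back (below 0.05 rad), and the sander lies flat, at rest, on the cork mat, its middle within 45 mm of the mat's middle; the yellow plate is within 15 mm of its start (z of handle in the frame of fine_plate between 0.004 and 0.008 m and x of handle in the frame of fine_plate between -0.003 and 0.003 m and y of handle in the frame of fine_plate between -0.003 and 0.003 m and angle between the z axis of handle and the z axis of fine_plate, either way round below 0.03 rad and value of joint each of fine_hook_a, fine_hook_b below 0.05 rad and horizontal distance between fine_plate and mat below 0.045 m and z of fine_plate in the frame of mat below 0.006 m and angle between fine_plate's own z axis and vertical below 0.05 rad and linear speed of handle below 0.02 m/s and distance of coarse_plate from where it was at the start of the episode below 0.015 m); the robot touches nothing.
It fails at once if handle pressed on the green plate in the tray with more than 32 N (hooks break) (contact force between handle and fine_plate above 32 N and horizontal distance between fine_plate and tray below 0.06 m).
It fails at once if a hook of the green plate bent past 0.28 rad by pushing off-centre (value of joint any of fine_hook_a, fine_hook_b above 0.28 rad).
It fails at once if sander dropped or banged on the mat (over 70 N) (contact force between fine_plate and mat above 70 N).
It fails at once if yellow plate moved more than 15 mm (distance of coarse_plate from where it was at the start of the episode above 0.015 m).
It fails at once if a bystander moved more than 30 mm (distance of any of glue_jar, tin, brush, key_a, key_b, wood_block, spring_clamp from where it was at the start of the episode above 0.03 m).
It also fails if it takes over 64 s, if anything falls off the work surface, if the arm or the gripper's body presses on something with over 40 N, if the wrist force passes 120 N, or if a joint passes its speed limit or range.

## Working session

There is one attempt and no reset: what is moved stays moved. The work goes in short steps, Python scripts to look and compute and a tool call to move; the robot and the scene stay as the last step left them, time stands still between calls to the robot, and variables do not carry over. Pictures are saved under pics/ and viewed, at most 10 in all, crops included, and the job is handed in when it is done.

Besides the shell and the picture viewer there is one more tool, called as a command line: name --argument value ..., lists and objects as JSON in quotes. move_arm: Moves the arm, as the interface text tells. Its arguments: {"type":"object","properties":{"deltas":{"type":"string"},"grip_force":{"type":"number"}},"required":["deltas"]}

```bash
mkdir -p pics
cat > h.py <<'E'
import numpy as np, cv2
from rig import robot, cams, workorder
def K(c):
    f=210/np.tan(np.radians(c["vertical_fov"])/2)
    return np.array([[f,0,c["cx"]],[0,f,c["cy"]],[0,0,1.]])
def cloud(c):
    h,w=c["range_z"].shape
    uv=np.stack(np.meshgrid(np.arange(w),np.arange(h)),-1).reshape(-1,1,2).astype(float)
    n=cv2.undistortPoints(uv,K(c),np.array(c["dist"])).reshape(h,w,2)
    z=c["range_z"][...,None]
    p=np.concatenate([n*z,z],-1)
    T=np.array(c["pose"]); return p@T[:3,:3].T+T[:3,3]
def ray(c,uv,z):
    n=cv2.undistortPoints(np.array(uv,float).reshape(1,1,2),K(c),np.array(c["dist"])).ravel()
    T=np.array(c["pose"]); d=T[:3,:3]@np.array([*n,1]); o=T[:3,3]
    return o+d*(z-o[2])/d[2]
def proj(c,P):
    T=np.linalg.inv(np.array(c["pose"]));
    return cv2.projectPoints(np.array(P,float).reshape(-1,3),cv2.Rodrigues(T[:3,:3])[0],T[:3,3],K(c),np.array(c["dist"]))[0].reshape(-1,2)
def save(name,px,s=1):
    cv2.imwrite(name,cv2.resize(px[...,::-1],None,fx=s,fy=s,interpolation=cv2.INTER_CUBIC))
E
python3 - <<'E'
from h import *
print(robot.read_state())
ims=[]
for n in("top","side"):
    c=cams.capture(n); save(f"pics/{n}0.png",c["pixels"],1.4); P=cloud(c)
    np.savez(f"{n}0.npz",P=P,px=c["pixels"])
    print(n,np.round(c["pose"],3).tolist(),c["vertical_fov"])
    for k in("handle_grip","handle","tray","fine_plate","coarse_plate","mat"):
        print(k,[(np.round(d["pixel"]),round(d["confidence"],2),np.round(P[int(d["pixel"][1]),int(d["pixel"][0])],3)) for d in cams.pinpoint(n,k)[:4]])
E
```

```text
{'t': 0.0, 'joints': array([ 1.01368832e+00,  3.81189765e-01,  1.29826666e+00, -1.03189247e-05,
        1.46360516e+00, -2.15296064e-01]), 'joint_velocities': array([ 0.00018961,  0.00110023, -0.00031159, -0.0009422 , -0.00050667,
        0.00180969]), 'tau': array([ 4.94523010e-05, -4.37939787e+01, -2.24564230e+01,  7.13392021e-02,
        3.51638719e-02, -1.36317535e-04]), 'tcp_pos': array([0.1841875 , 0.517904  , 0.21653915]), 'eef_rot': array([-5.34212640e-01, -3.09528676e+00,  2.14314469e-03]), 'contact_force': array([0.33890248, 0.22537206, 0.09776175]), 'wrist_torque': array([-0.03450399,  0.01511804,  0.01099945]), 'finger_force': 0.0, 'gripper_width': 0.9999609710646974}
top [[0.026, -0.992, 0.122, 0.366], [-1.0, -0.026, 0.003, -0.046], [0.0, -0.122, -0.993, 1.54], [0.0, 0.0, 0.0, 1.0]] 48.387560121540545
handle_grip [(array([365., 211.]), 0.94, array([ 0.549, -0.329,  0.059])), (array([220., 277.]), 0.89, array([0.331, 0.123, 0.058])), (array([460., 207.]), 0.87, array([ 0.57 , -0.64 ,  0.058])), (array([351., 279.]), 0.84, array([ 0.333, -0.286,  0.057]))]
handle [(array([
[... 923 characters left out ...]
250.]), 0.8, array([ 0.54 , -0.328,  0.054]))]
handle [(array([239., 254.]), 0.95, array([ 0.303, -0.141,  0.046])), (array([203., 220.]), 0.85, array([0.306, 0.089, 0.052])), (array([330., 259.]), 0.79, array([ 0.512, -0.364,  0.053])), (array([407., 307.]), 0.76, array([ 0.542, -0.656,  0.053]))]
tray [(array([258., 212.]), 0.83, array([-0.254, -0.975,  1.055])), (array([298., 189.]), 0.72, array([0.729, 0.021, 0.024]))]
fine_plate [(array([263., 218.]), 0.71, array([ 0.516, -0.012,  0.01 ])), (array([326., 251.]), 0.32, array([ 0.525, -0.333,  0.058]))]
coarse_plate [(array([254., 201.]), 0.8, array([0.553, 0.091, 0.009]))]
mat [(array([222., 177.]), 0.6, array([ 0.562,  0.331, -0.001]))]
```

View pics/top0.png

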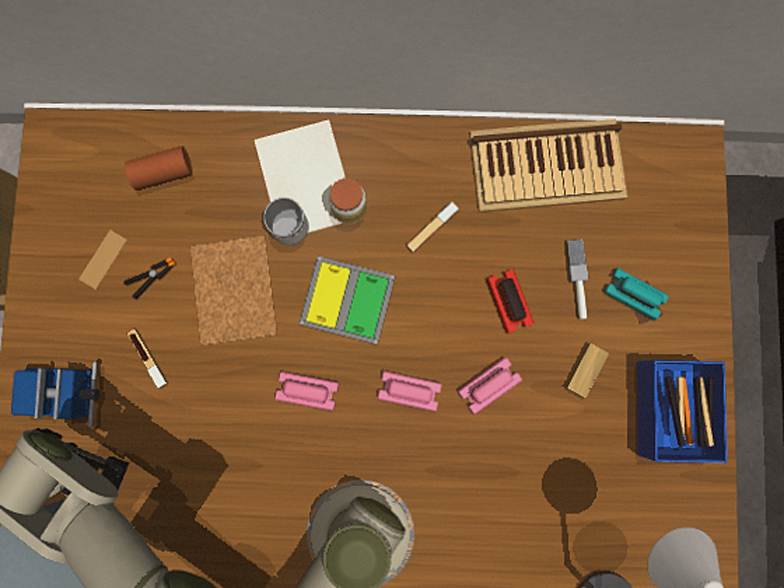

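View pics/side0.png

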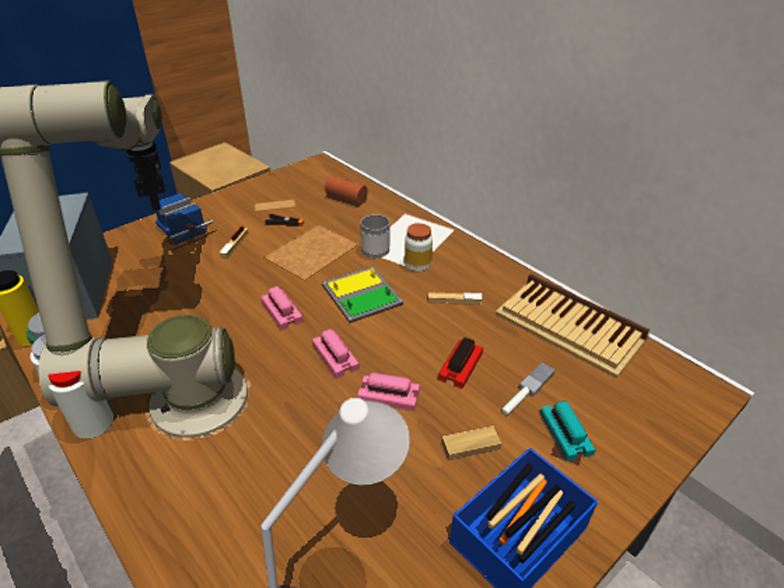

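Look-alikes in the top image (original pixels): the red and black handle is at (364,214). The pink ones are at (219,278), (292,279) and (350,275), and the turquoise one is at (455,210). By the description, I choose the one at (364,214). Green is the right-hand pocket (263,219) and yellow the left (234,209). The mat is at (167,207).

```bash
cat >> h.py <<'E'
def hsvmask(px,lo,hi):
    return cv2.inRange(cv2.cvtColor(px,cv2.COLOR_RGB2HSV),lo,hi)>0
def rect(xy):
    (c,s,a)=cv2.minAreaRect(xy.astype(np.float32)*1000)
    b=cv2.boxPoints((c,s,a)); e=b[1]-b[0]; e2=b[2]-b[1]
    l=e if np.linalg.norm(e)>np.linalg.norm(e2) else e2
    return np.round(np.array(c)/1000,4),np.round(sorted(s),1),round(float(np.arctan2(l[1],l[0])%np.pi),4)
E
python3 - <<'E'
from h import *
for n in("top","side"):
    d=np.load(f"{n}0.npz");P,px=d["P"],d["px"]
    H=cv2.cvtColor(px,cv2.COLOR_RGB2HSV)
    red=(hsvmask(px,(0,170,90),(4,255,255))|hsvmask(px,(176,170,90),(180,255,255)))
    g=hsvmask(px,(50,120,60),(70,255,255)); y=hsvmask(px,(26,150,90),(33,255,255))
    box=lambda x,yy,r:(abs(P[...,0]-x)<r)&(abs(P[...,1]-yy)<r)
    near=box(.54,-.325,.1)
    m=near&(P[...,2]>.048); print(n,"grip top",m.sum(),rect(P[m][:,:2]),P[m].mean(0).round(4))
    m=near&red&(P[...,2]<.03)&(P[...,2]>.014); print("shoe top",m.sum(),rect(P[m][:,:2]),P[m].mean(0).round(4))
    m=g&box(.52,0,.15); print("green",m.sum(),rect(P[m][:,:2]),P[m].mean(0).round(4),np.percentile(P[m][:,2],[5,50,95]).round(4))
    m=y&box(.55,.09,.15); print("yellow",m.sum(),rect(P[m][:,:2]),P[m].mean(0).round(4))
    r=cams.masks_of(n,"mat")[0]; m=r["region"]&(P[...,2]>-.05)&(P[...,2]<.05); print("mat",m.sum(),rect(P[m][:,:2]),P[m].mean(0).round(4))
    if n=="top":
        a=px[170:250,220:400]; save("pics/crop.png",a,4)
E
```

```text
top grip top 289 (array([ 0.5418, -0.3359]), array([33.6, 94.6]), 0.3829) [ 0.5406 -0.3357  0.0571]
shoe top 336 (array([ 0.5422, -0.337 ]), array([ 64. , 131.6]), 0.3671) [ 0.5377 -0.3352  0.022 ]
green 921 (array([5.25e-01, 5.00e-04]), array([ 70.6, 143.7]), 2.9147) [5.244e-01 1.000e-04 1.270e-02] [0.0068 0.0124 0.0192]
yellow 905 (array([0.5468, 0.091 ]), array([ 71.2, 145.1]), 2.9152) [0.5453 0.0906 0.0126]
mat 3791 (array([0.5536, 0.3192]), array([182.7, 238.3]), 0.1667) [0.5524 0.3189 0.003 ]
side grip top 199 (array([ 0.5412, -0.3391]), array([ 34.8, 101.1]), 0.3918) [ 0.5383 -0.3416  0.0545]
shoe top 284 (array([ 0.5439, -0.3387]), array([ 66.7, 143.6]), 0.3704) [ 0.5317 -0.3511  0.0196]
green 424 (array([0.5298, 0.0009]), array([ 79.1, 151.4]), 2.9235) [ 0.5249 -0.0013  0.0104] [0.0052 0.0098 0.0189]
yellow 349 (array([0.5482, 0.0903]), array([ 82.3, 146.7]), 2.8959) [0.547  0.0891 0.0099]
mat 1366 (array([0.5554, 0.321 ]), array([198.1, 255.3]), 0.1733) [ 5.482e-01  3.139e-01 -3.000e-04]
```

View pics/crop.png

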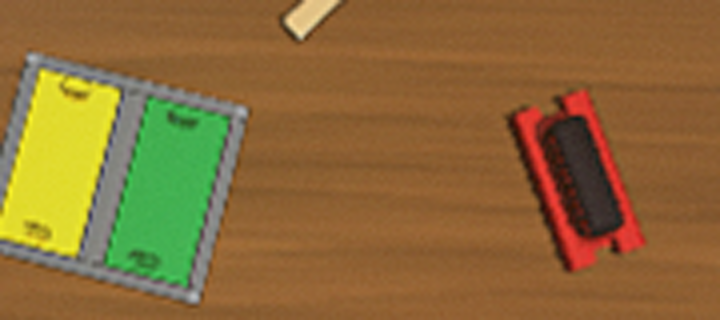

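The crop confirms it: a red shoe with a black grip at (364,214), and the green plate at (262,218). I measured the handle at (0.542,-0.3365) with yaw 0.375, the green plate at (0.525,0.0005) with yaw -0.227, and the mat at (0.554,0.320). The sizes match those given. Next I plan the approach.

```bash
cat >> h.py <<'E'
from scipy.spatial.transform import Rotation as R
def tool():
    s=robot.read_state(); r=R.from_rotvec(s["eef_rot"]).as_matrix()
    return s,s["tcp_pos"],r,np.arctan2(r[1,0],r[0,0])
def plan(target,yaw,rows,turn=None,start=None):
    "tool-frame shifts for consecutive calls of <=5 rows; prints the end-of-call pose shift"
    s,p,r,w=tool()
    dy=-((yaw-w+np.pi)%(2*np.pi)-np.pi) if turn is None else turn
    k=0; tot=np.array(target)-p
    print("at",p.round(4),"yaw",round(w,4),"F",s["contact_force"].round(2),"turn",round(dy,4),"tool shift",(r.T@tot).round(4))
    while k<rows:
        n=min(5,rows-k); rk=(R.from_matrix(r)*R.from_rotvec([0,0,dy*k/rows])).as_matrix()
        print("rows",n,"shift",(rk.T@tot*n/rows).round(4),"turn",round(dy*n/rows,4)); k+=n
E
python3 -c "
from h import *
plan([.542,-.3365,.12],.375,20)"
```

```text
at [0.1843 0.5182 0.2171] yaw 2.7998 F [-0.17  0.37  0.24] turn 2.4248 tool shift [-0.6234 -0.6853  0.0972]
rows 5 shift [-0.1559 -0.1713  0.0243] turn 0.6062
rows 5 shift [-0.2257 -0.052   0.0243] turn 0.6062
rows 5 shift [-0.2151  0.0859  0.0243] turn 0.6062
rows 5 shift [-0.1279  0.1931  0.0243] turn 0.6062
```

move_arm --deltas "-0.031 -0.034 0.005 0.121 0; -0.062 -0.0685 0.010 0.242 0; -0.0935 -0.103 0.015 0.364 0; -0.125 -0.137 0.019 0.485 0; -0.156 -0.171 0.024 0.606 0" --grip_force 50

```text
t: 1.3
tcp_pos: [0.2744, 0.3032, 0.1932]
eef_rot: [1.44, 2.792, 0.001]
contact_force: [0.8, 0.5, -0.1]
gripper_width: 0.998
finger_force: 0.0
```

move_arm --deltas "-0.045 -0.0104 0.005 0.121 0; -0.090 -0.021 0.010 0.242 0; -0.135 -0.031 0.015 0.364 0; -0.18 -0.042 0.019 0.485 0; -0.226 -0.052 0.024 0.606 0"

```text
t: 1.8
tcp_pos: [0.364, 0.0891, 0.1693]
eef_rot: [2.208, 2.234, 0.001]
contact_force: [0.2, 0.9, -0.2]
gripper_width: 0.998
finger_force: 0.0
```

move_arm --deltas "-0.043 0.017 0.005 0.121 0; -0.086 0.034 0.010 0.242 0; -0.129 0.0515 0.015 0.364 0; -0.172 0.069 0.019 0.485 0; -0.215 0.086 0.024 0.606 0"

```text
t: 2.3
tcp_pos: [0.4538, -0.1247, 0.1451]
eef_rot: [2.774, 1.473, 0.001]
contact_force: [0.9, 1.2, 0.9]
gripper_width: 1.001
finger_force: 0.0
```

move_arm --deltas "-0.0256 0.0386 0.005 0.121 0; -0.051 0.077 0.010 0.242 0; -0.077 0.116 0.015 0.364 0; -0.102 0.154 0.019 0.485 0; -0.128 0.193 0.024 0.606 0"

```text
t: 2.8
tcp_pos: [0.5431, -0.3381, 0.121]
eef_rot: [3.088, 0.579, 0.0]
contact_force: [0.3, -0.1, -0.2]
gripper_width: 1.002
finger_force: 0.0
```

```bash
python3 -c "
from h import *
plan([.542,-.3365,.027],.375,5)"
```

```text
at [ 0.5431 -0.3381  0.121 ] yaw 0.3707 F [ 0.27 -0.14 -0.23] turn -0.0043 tool shift [-0.0005 -0.0019  0.094 ]
rows 5 shift [-0.0005 -0.0019  0.094 ] turn -0.0043
```

move_arm --deltas "-0.0005 -0.002 0.03 -0.004 0; -0.0005 -0.002 0.06 -0.004 0; -0.0005 -0.002 0.08 -0.004 0; -0.0005 -0.002 0.094 -0.004 0; -0.0005 -0.002 0.094 -0.004 0"

```text
t: 3.3
tcp_pos: [0.5409, -0.3341, 0.0255]
eef_rot: [-3.083, -0.592, 0.003]
contact_force: [-0.3, 0.2, 0.5]
gripper_width: 1.0
finger_force: 0.0
```

move_arm --deltas "0 0 0 0 0.4; 0 0 0 0 0.6; 0 0 0 0 0.8; 0 0 0 0 0.8; 0 0 0 0 0.8" --grip_force 45

```text
t: 3.8
tcp_pos: [0.5415, -0.3346, 0.0275]
eef_rot: [3.085, 0.593, 0.001]
contact_force: [-0.5, 0.4, -0.4]
gripper_width: 0.571
finger_force: 0.0
```

move_arm --deltas "0 0 0 0 0.8; 0 0 0 0 0.8; 0 0 0 0 0.8; 0 0 0 0 0.8; 0 0 0 0 0.8"

```text
t: 4.3
tcp_pos: [0.5416, -0.3348, 0.0273]
eef_rot: [3.085, 0.593, 0.0]
contact_force: [0.9, -0.9, 1.0]
gripper_width: 0.382
finger_force: 45.0
```

move_arm --deltas "0 0 -0.03 0 0.8; 0 0 -0.06 0 0.8; 0 0 -0.09 0 0.8; 0 0 -0.1 0 0.8; 0 0 -0.1 0 0.8"

```text
t: 4.8
tcp_pos: [0.5416, -0.3347, 0.1277]
eef_rot: [3.084, 0.593, 0.002]
contact_force: [-0.5, 0.4, -2.0]
gripper_width: 0.377
finger_force: 45.0
```

```bash
python3 -c "
from h import *
plan([.525,.0005,.127],-.227,10)"
```

```text
at [ 0.5416 -0.3347  0.1277] yaw 0.3798 F [-0.46  0.35 -2.05] turn 0.6068 tool shift [ 0.1088 -0.3174  0.0004]
rows 5 shift [ 0.0544 -0.1587  0.0002] turn 0.3034
rows 5 shift [ 0.0045 -0.1677  0.0002] turn 0.3034
```

move_arm --deltas "0.011 -0.032 0 0.061 0.8; 0.022 -0.0635 0 0.121 0.8; 0.033 -0.095 0 0.182 0.8; 0.0435 -0.127 0 0.243 0.8; 0.054 -0.159 0 0.303 0.8"

```text
t: 5.3
tcp_pos: [0.5315, -0.1651, 0.125]
eef_rot: [-3.137, -0.116, 0.005]
contact_force: [0.4, -0.4, -1.3]
gripper_width: 0.378
finger_force: 45.0
```

move_arm --deltas "0.001 -0.034 0 0.061 0.8; 0.002 -0.067 0 0.121 0.8; 0.003 -0.101 0 0.182 0.8; 0.004 -0.134 0 0.243 0.8; 0.0045 -0.168 0 0.303 0.8"

```text
t: 5.8
tcp_pos: [0.5231, 0.0024, 0.1252]
eef_rot: [-3.121, 0.359, 0.006]
contact_force: [1.3, 0.6, -1.8]
gripper_width: 0.38
finger_force: 45.0
```

move_arm --deltas "0 0 0 0 0.8; 0 0 0 0 0.8"

```text
t: 6.0
tcp_pos: [0.5236, 0.0014, 0.1257]
eef_rot: [-3.122, 0.351, 0.004]
contact_force: [0.8, -0.3, -0.7]
gripper_width: 0.381
finger_force: 45.0
```

Run:
```python
from h import *
plan([.525,.0005,.127],-.227,5)
pics=[]
for n in("top","side"):
    c=cams.capture(n); P=cloud(c); px=c["pixels"]; np.savez(f"{n}1.npz",P=P,px=px)
    u=proj(c,[.525,0,.08])[0].astype(int); pics.append(px[u[1]-50:u[1]+50,u[0]-50:u[0]+50])
    red=(hsvmask(px,(0,150,60),(5,255,255))|hsvmask(px,(175,150,60),(180,255,255)))
    m=red&(np.hypot(P[...,0]-.525,P[...,1])<.12)&(P[...,2]>.08)
    print(n,m.sum(),np.percentile(P[m][:,2],[5,50,95]).round(4),rect(P[m][:,:2]))
    w=tool()[3]; e=np.array([np.cos(w),np.sin(w)]); q=P[m&(P[...,2]>.117)][:,:2]-tool()[1][:2]
    a=q@e; b=q@np.array([-e[1],e[0]]); print("x",a.min().round(4),a.max().round(4),"y",b.min().round(4),b.max().round(4))
save("pics/hov.png",np.hstack(pics),4)
```

```text
at [0.5236 0.0014 0.1257] yaw -0.2242 F [ 0.83 -0.27 -0.73] turn 0.0028 tool shift [ 0.0016  0.0005 -0.0013]
rows 5 shift [ 0.0016  0.0005 -0.0013] turn 0.0028
top 56 [0.1167 0.122  0.151 ] (array([0.49  , 0.0079]), array([20.3, 63.4]), 1.2842)
x -0.0445 -0.0227 y -0.0322 0.0292
side 324 [0.1029 0.1163 0.1231] (array([ 0.5234, -0.0069]), array([ 67.8, 139.3]), 2.8711)
x -0.0668 0.0669 y -0.037 0.0288
```

View pics/hov.png

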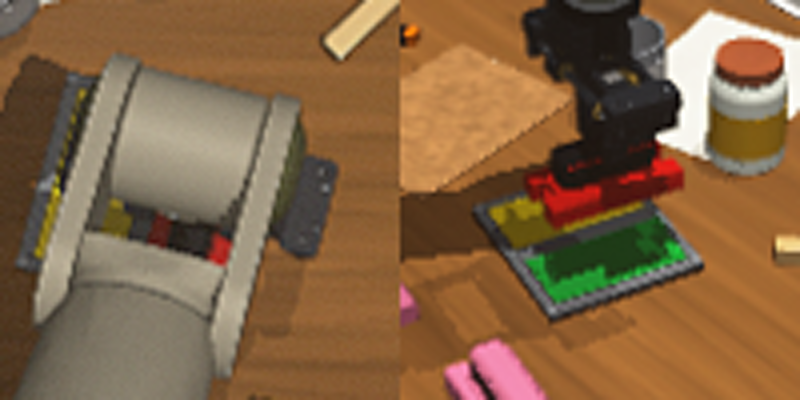

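Side view: the handle is held level over the tray, and the top view is hidden by the arm. To get the relative offset to sub-pixel accuracy, I fit the shoe and plate outlines in the same camera.

```bash
cat > fit.py <<'E'
from h import *
from scipy.optimize import minimize
S=8
def boxpts(x0,x1,y0,y1,z0,z1): return np.array([[x,y,z] for x in(x0,x1) for y in(y0,y1) for z in(z0,z1)])
SHOE=[boxpts(-.058,.058,-.033,.033,0,.022)]+[boxpts(a,b,c,d,0,.022) for a,b in((-.068,-.058),(.058,.068)) for c,d in((-.033,-.011),(.011,.033))]
GRIP=[boxpts(-.05,.05,-.017,.017,.022,.058)]
PLATE=[boxpts(-.072,.072,-.035,.035,.005,.006)]+[boxpts(a,b,-.01,.01,.006,.028) for a,b in((-.062,-.059),(.059,.062))]
def render(c,parts,x,y,z,yaw,roi):
    u0,v0,u1,v1=roi; im=np.zeros(((v1-v0)*S,(u1-u0)*S),np.uint8); r=R.from_euler("z",yaw).as_matrix()
    for b in parts:
        q=proj(c,b@r.T+[x,y,z]); q=(q-[u0-.5,v0-.5])*S-.5
        cv2.fillConvexPoly(im,cv2.convexHull((q*16).round().astype(np.int32)),255,shift=4)
    return cv2.resize(im,(u1-u0,v1-v0),interpolation=cv2.INTER_AREA)/255.
def fit(c,mask,ignore,parts,x,y,z,yaw,fixyaw=False,r=50):
    u=proj(c,[x,y,z])[0].astype(int); roi=(u[0]-r,u[1]-r,u[0]+r,u[1]+r); sl=np.s_[roi[1]:roi[3],roi[0]:roi[2]]
    M=mask[sl].astype(float); W=~ignore[sl]
    f=lambda p:(abs(render(c,parts,x+p[0]/1e3,y+p[1]/1e3,z,yaw+(0 if fixyaw else p[2]/50),roi)-M)*W).sum()
    best=min((minimize(f,[a,b,0][:2 if fixyaw else 3],method="Nelder-Mead",options=dict(initial_simplex=None,xatol=.02,fatol=.1)) for a in(-4,3) for b in(-3,4)),key=lambda o:o.fun)
    p=best.x; return np.round([x+p[0]/1e3,y+p[1]/1e3,yaw+(0 if fixyaw else p[2]/50)],4),round(best.fun,1),int(M.sum())
def red(px): return hsvmask(px,(0,160,50),(5,255,255))|hsvmask(px,(174,160,50),(180,255,255))
def green(px): return hsvmask(px,(45,100,25),(80,255,255))
E
python3 - <<'E'
from fit import *
s,p,r,w=tool(); no=np.zeros((420,560),bool)
for n in("top","side"):
    c=cams.capture(n); px0=np.load(f"{n}0.npz")["px"]
    print(n,"plate",fit(c,green(px0),no,PLATE,.525,.0005,.006,-.227))
    rd=red(px0); dark=(px0.max(-1)<70)
    print(n,"handle0",fit(c,rd,dark,SHOE,.542,-.336,0,.375))
px=c["pixels"]; dark=px.max(-1)<75
dark=cv2.dilate(dark.astype(np.uint8),np.ones((3,3)))>0
print("tcp",p.round(4),w)
for fy in(True,False): print("side handle hover",fit(c,red(px),dark,SHOE,p[0],p[1],p[2]-.0273,w,fy))
vis=px.copy(); vis[dark]=[0,0,255]; vis[red(px)]=[255,255,255]; u=proj(c,p)[0].astype(int); save("pics/m.png",np.hstack([vis[u[1]-50:u[1]+50,u[0]-50:u[0]+50],px[u[1]-50:u[1]+50,u[0]-50:u[0]+50]]),4)
E
```

```text
top plate (array([ 5.255e-01,  2.000e-04, -2.270e-01]), np.float64(32.4), 936)
top handle0 (array([ 0.5425, -0.3366,  0.375 ]), np.float64(75.0), 460)
side plate (array([ 0.5256, -0.002 , -0.2269]), np.float64(24.5), 432)
side handle0 (array([ 0.5454, -0.3373,  0.375 ]), np.float64(43.2), 400)
tcp [5.240e-01 2.000e-04 1.262e-01] -0.22637809685285787
side handle hover (array([ 0.5271,  0.0013, -0.2264]), np.float64(22.2), 344)
side handle hover (array([ 0.5276,  0.0018, -0.2264]), np.float64(22.3), 344)
```

View pics/m.png

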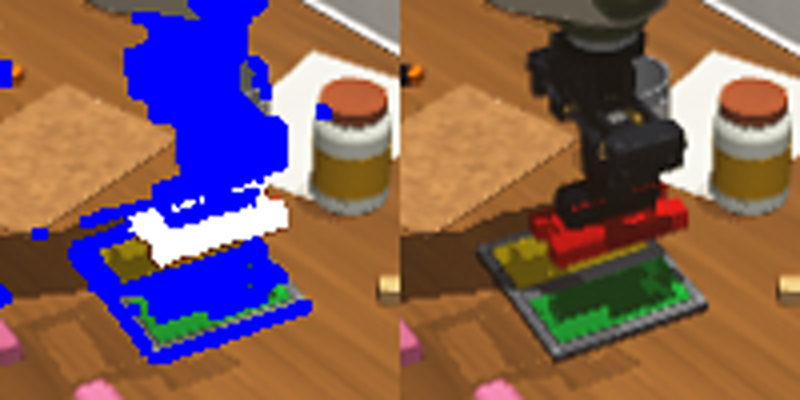

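Run:
```python
from fit import *
no=np.zeros((420,560),bool); s,p,r,w=tool()
g=np.array([.5416,-.3347]); ex=lambda a:np.array([[np.cos(a),np.sin(a)],[-np.sin(a),np.cos(a)]])
for n in("top","side"):
    c=cams.capture(n); d=np.load(f"{n}0.npz"); px0=d["px"]; P=d["P"]
    for t in(120,170):
        H=cv2.cvtColor(px0,cv2.COLOR_RGB2HSV)
        rd=hsvmask(px0,(0,t,40),(6,255,255))|hsvmask(px0,(172,t,40),(180,255,255))
        tall=(P[...,2]>.03)&(np.hypot(P[...,0]-.54,P[...,1]+.335)<.08)
        a=fit(c,rd|tall,no,SHOE+GRIP,.542,-.336,0,.375)
        print(n,t,"whole",a,"in tool",(ex(.3798)@(a[0][:2]-g)).round(4))
    for t in(70,130):
        a=fit(c,hsvmask(px0,(45,t,30),(80,255,255)),no,PLATE,.525,.0005,.006,-.227)
        print(n,t,"plate",a)
    if n=="side":
        px=c["pixels"]; P=cloud(c)
        for t in(120,170):
            rd=hsvmask(px,(0,t,40),(6,255,255))|hsvmask(px,(172,t,40),(180,255,255))
            ign=cv2.dilate(((px.max(-1)<75)&(P[...,2]>p[2])).astype(np.uint8),np.ones((3,3)))>0
            a=fit(c,rd,ign,SHOE,p[0],p[1],p[2]-.0273,w,True)
            print(n,t,"hover",a,"in tool",(ex(w)@(a[0][:2]-p[:2])).round(4))
```

```text
top 120 whole (array([ 0.5425, -0.3375,  0.3751]), np.float64(88.9), 804) in tool [-0.0002 -0.0029]
top 170 whole (array([ 0.5425, -0.3377,  0.3752]), np.float64(87.3), 788) in tool [-0.0003 -0.0031]
top 70 plate (array([ 5.252e-01,  2.000e-04, -2.269e-01]), np.float64(33.4), 951)
top 130 plate (array([ 5.251e-01,  4.000e-04, -2.269e-01]), np.float64(39.4), 911)
side 120 whole (array([ 0.5446, -0.3374,  0.3751]), np.float64(211.5), 780) in tool [ 0.0018 -0.0036]
side 170 whole (array([ 0.5446, -0.3374,  0.3751]), np.float64(67.5), 634) in tool [ 0.0018 -0.0036]
side 70 plate (array([ 0.5252, -0.0016, -0.227 ]), np.float64(24.2), 446)
side 130 plate (array([ 0.525 , -0.0017, -0.2269]), np.float64(28.5), 416)
side 120 hover (array([ 5.271e-01,  5.000e-04, -2.273e-01]), np.float64(96.4), 443) in tool [0.0027 0.0011]
side 170 hover (array([ 5.275e-01,  3.000e-04, -2.273e-01]), np.float64(28.2), 351) in tool [0.0032 0.001 ]
```

move_arm --deltas "0 0.001 0.02 0 0.8; 0 0.001 0.04 0 0.8; 0 0.001 0.055 0 0.8; 0 0.001 0.061 0 0.8; 0 0.001 0.061 0 0.8"

```text
t: 6.8
tcp_pos: [0.5238, -0.0003, 0.0657]
eef_rot: [-3.121, 0.355, 0.002]
contact_force: [0.7, -0.4, -1.7]
gripper_width: 0.377
finger_force: 45.0
```

Run:
```python
from fit import *
s,p,r,w=tool(); print(p.round(4),w.round(4),s["contact_force"])
ex=lambda a:np.array([[np.cos(a),np.sin(a)],[-np.sin(a),np.cos(a)]])
c=cams.capture("side"); px=c["pixels"]; P=cloud(c)
for t in(120,170):
    rd=hsvmask(px,(0,t,40),(6,255,255))|hsvmask(px,(172,t,40),(180,255,255))
    ign=cv2.dilate(((px.max(-1)<75)&(P[...,2]>p[2])).astype(np.uint8),np.ones((3,3)))>0
    a=fit(c,rd,ign,SHOE,p[0],p[1],p[2]-.0273,w,True)
    print(t,"hover",a,"in tool",(ex(w)@(a[0][:2]-p[:2])).round(4),"plate(side .5252,-.0017)",(ex(w)@(np.array([.5252,-.0017])-p[:2])).round(4),"plate top",(ex(w)@(np.array([.5252,.0003])-p[:2])).round(4))
im=cv2.resize(px[190:260,215:315],None,fx=8,fy=8,interpolation=cv2.INTER_CUBIC)
for i,(parts,x,y,z,col) in enumerate(((SHOE[:1],*a[0][:2],p[2]-.0273,(255,255,255)),(PLATE,.5252,-.0017,.006,(0,0,255)))):
    for b in parts:
        rr=R.from_euler("z",w).as_matrix(); q=(proj(c,b@rr.T+[x,y,z])-[214.5,189.5])*8
        if i==0: q=(proj(c,(b*[68/58,1,1])@rr.T+[x,y,z])-[214.5,189.5])*8
        cv2.polylines(im,[cv2.convexHull(q.round().astype(np.int32))],True,col,1)
save("pics/low.png",im)
```

```text
[ 5.238e-01 -3.000e-04  6.570e-02] -0.2267 [ 0.68003859 -0.37491494 -1.66814328]
120 hover (array([ 0.5259, -0.0009, -0.2267]), np.float64(218.8), 554) in tool [ 0.0021 -0.0001] plate(side .5252,-.0017) [ 0.0016 -0.001 ] plate top [0.0012 0.0009]
170 hover (array([ 0.526 , -0.0008, -0.2267]), np.float64(25.8), 341) in tool [0.0022 0.    ] plate(side .5252,-.0017) [ 0.0016 -0.001 ] plate top [0.0012 0.0009]
```

View pics/low.png

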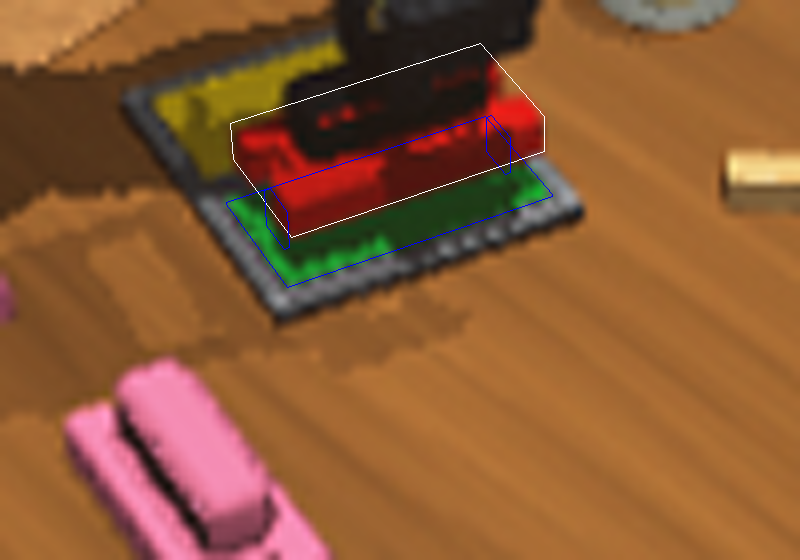

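The side view shows the shoe and plate outlines fitting well: the shoe's near bottom edge runs (291,237)-(544,152), and the plate's near corner is at (289,287). The residual offset is within about 1 mm, so I go down gently and watch the forces.

move_arm --deltas "0.0003 0.0005 0.002 0 0.8; 0.0003 0.0005 0.004 0 0.8; 0.0003 0.0005 0.005 0 0.8; 0.0003 0.0005 0.006 0 0.8; 0.0003 0.0005 0.006 0 0.8"

```text
t: 7.35
tcp_pos: [0.5245, -0.0005, 0.0604]
eef_rot: [-3.121, 0.355, -0.001]
contact_force: [0.7, 0.5, -0.9]
gripper_width: 0.382
finger_force: 45.0
```

move_arm --deltas "0 0 0.001 0 0.8; 0 0 0.002 0 0.8; 0 0 0.003 0 0.8; 0 0 0.003 0 0.8; 0 0 0.003 0 0.8"

```text
t: 7.85
tcp_pos: [0.5238, -0.0001, 0.0568]
eef_rot: [-3.121, 0.354, 0.002]
contact_force: [0.3, 4.1, -0.9]
gripper_width: 0.375
finger_force: 45.0
```

move_arm --deltas "0 0 0.001 0 0.8; 0 0 0.002 0 0.8; 0 0 0.003 0 0.8; 0 0 0.004 0 0.8; 0 0 0.004 0 0.8"

```text
t: 8.35
tcp_pos: [0.5244, -0.0003, 0.0531]
eef_rot: [-3.121, 0.354, -0.001]
contact_force: [1.0, 6.1, -0.6]
gripper_width: 0.379
finger_force: 45.0
```

A side push of 6 N towards +y means the notch flank is riding on the hooks, so I shift the handle towards +y (tool -y) to relieve it.

move_arm --deltas "0 -0.0005 0 0 0.8; 0 -0.001 0 0 0.8; 0 -0.001 0 0 0.8"

```text
t: 8.65
tcp_pos: [0.5244, 0.0001, 0.053]
eef_rot: [3.121, -0.355, -0.0]
contact_force: [1.0, 1.8, -1.1]
gripper_width: 0.376
finger_force: 45.0
```

Run:
```python
from h import *
a=[]
for i in range(4):
    cams.capture("side"); s,p,r,w=tool(); a.append(np.r_[p,r.T@s["contact_force"],w,s["wrist_torque"]])
print(np.mean(a,0).round(4)); print(np.std(a,0).round(4))
```

```text
[ 5.2450e-01  2.0000e-04  5.3100e-02  6.1680e-01 -1.5581e+00  1.9112e+00
 -2.2640e-01  2.5050e-01 -5.2700e-02  8.1700e-02]
[0.     0.     0.     0.1391 0.2647 0.3539 0.     0.0476 0.0318 0.0386]
```

move_arm --deltas "0 -0.0005 0 0 0.8; 0 -0.001 0 0 0.8; 0 -0.0012 0 0 0.8; 0 -0.0012 0 0 0.8"

```text
t: 9.25
tcp_pos: [0.5246, 0.0015, 0.0531]
eef_rot: [3.121, -0.355, -0.0]
contact_force: [-0.0, 0.4, -1.9]
gripper_width: 0.379
finger_force: 45.0
```

move_arm --deltas "0 0 0.001 0 0.8; 0 0 0.002 0 0.8; 0 0 0.003 0 0.8; 0 0 0.003 0 0.8"

```text
t: 9.65
tcp_pos: [0.5248, 0.0015, 0.0501]
eef_rot: [3.121, -0.355, 0.0]
contact_force: [0.8, -0.2, -2.2]
gripper_width: 0.377
finger_force: 45.0
```

```bash
cat > rd.py <<'E'
from h import *
a=[]
for i in range(4):
    cams.capture("side"); s,p,r,w=tool(); a.append(np.r_[p,w,r.T@s["contact_force"],r.T@s["wrist_torque"]])
a=np.mean(a,0); print("t",s["t"],"p",a[:3].round(4),"yaw",a[3].round(4),"Ftool",a[4:7].round(2),"M",a[7:].round(3))
E
python3 rd.py
```

```text
t 9.85 p [0.5248 0.0015 0.0502] yaw -0.2262 Ftool [ 0.06 -0.41  1.79] M [-0.062 -0.059  0.006]
```

Free now, with only the weight felt. Next I ease onto the slopes.

move_arm --deltas "0 0 0.001 0 0.8; 0 0 0.002 0 0.8; 0 0 0.003 0 0.8; 0 0 0.003 0 0.8"

```text
t: 10.25
tcp_pos: [0.525, 0.0015, 0.0472]
eef_rot: [3.121, -0.355, 0.001]
contact_force: [1.5, -0.7, -0.2]
gripper_width: 0.376
finger_force: 45.0
```

```bash
python3 rd.py
```

```text
t 10.45 p [0.5249 0.0015 0.0473] yaw -0.2262 Ftool [ 1.82  0.1  -0.17] M [-0.018  0.119 -0.013]
```

move_arm --deltas "0.0005 0 0 0 0.8; 0.001 0 0 0 0.8; 0.001 0 0 0 0.8"

```text
t: 10.75
tcp_pos: [0.5255, 0.0014, 0.0472]
eef_rot: [-3.122, 0.355, 0.001]
contact_force: [0.3, -0.5, 1.5]
gripper_width: 0.379
finger_force: 45.0
```

```bash
python3 rd.py
```

```text
t 10.95 p [0.5255 0.0014 0.0472] yaw -0.2262 Ftool [-0.03  0.24 -1.38] M [-0.073 -0.186  0.015]
```

move_arm --deltas "0.0004 0 0.0005 0 0.8; 0.0004 0 0.001 0 0.8; 0.0004 0 0.001 0 0.8"

```text
t: 11.25
tcp_pos: [0.5259, 0.0013, 0.0461]
eef_rot: [-3.121, 0.355, 0.0]
contact_force: [-2.2, 0.2, 2.4]
gripper_width: 0.378
finger_force: 45.0
```

```bash
python3 rd.py
```

```text
t 11.45 p [0.526  0.0013 0.0461] yaw -0.2262 Ftool [-1.93  0.21 -3.03] M [-0.044 -0.299 -0.003]
```

Forces are balanced between the two hooks (resultant about 10 mm from the middle), and the side force is just plate friction. I continue down in small steps.

move_arm --deltas "-0.0002 0 0.001 0 0.8; -0.0002 0 0.002 0 0.8; -0.0002 0 0.002 0 0.8"

```text
t: 11.75
tcp_pos: [0.5261, 0.0013, 0.0445]
eef_rot: [3.121, -0.355, 0.001]
contact_force: [-1.9, 0.0, 5.9]
gripper_width: 0.378
finger_force: 45.0
```

```bash
python3 rd.py
```

```text
t 11.95 p [0.5261 0.0013 0.0445] yaw -0.2262 Ftool [-1.75 -0.19 -6.02] M [-0.027 -0.259 -0.023]
```

move_arm --deltas "-0.0003 0 0.001 0 0.8; -0.0003 0 0.002 0 0.8; -0.0003 0 0.002 0 0.8" --grip_force 55

```text
t: 12.25
tcp_pos: [0.5253, 0.0015, 0.0424]
eef_rot: [-3.121, 0.354, 0.0]
contact_force: [-5.5, 0.8, 6.8]
gripper_width: 0.376
finger_force: 55.0
```

```bash
python3 rd.py
```

```text
t 12.45 p [0.5252 0.0015 0.0424] yaw -0.2261 Ftool [-4.92  0.15 -7.28] M [-0.079 -0.556 -0.003]
```

The side push is now 4.9 N towards -x, so I recentre before going further.

move_arm --deltas "-0.0005 0 0 0 0.8; -0.0008 0 0 0 0.8; -0.0008 0 0 0 0.8"

```text
t: 12.75
tcp_pos: [0.5243, 0.0017, 0.0421]
eef_rot: [-3.121, 0.354, 0.002]
contact_force: [-3.8, 0.7, 4.8]
gripper_width: 0.378
finger_force: 55.0
```

```bash
python3 rd.py
```

```text
t 12.95 p [0.5243 0.0017 0.0421] yaw -0.2261 Ftool [-5.12 -0.24 -5.05] M [ 0.008 -0.7   -0.008]
```

move_arm --deltas "-0.0003 0 0 0 0.8; -0.0006 0 0 0 0.8; -0.0006 0 0 0 0.8"

```text
t: 13.25
tcp_pos: [0.5241, 0.0017, 0.0421]
eef_rot: [-3.121, 0.354, 0.0]
contact_force: [-3.5, 0.5, 3.6]
gripper_width: 0.376
finger_force: 55.0
```

```bash
python3 rd.py
python3 - <<'E'
from fit import *
s,p,r,w=tool(); ex=lambda a:np.array([[np.cos(a),np.sin(a)],[-np.sin(a),np.cos(a)]])
c=cams.capture("side"); px=c["pixels"]; P=cloud(c); rd=hsvmask(px,(0,170,40),(6,255,255))|hsvmask(px,(172,170,40),(180,255,255))
ign=cv2.dilate(((px.max(-1)<75)&(P[...,2]>p[2])).astype(np.uint8),np.ones((3,3)))>0; ign|=green(px)
for dz in(.0263,.0273,.0283):
    a=fit(c,rd,ign,SHOE,p[0],p[1],p[2]-dz,w,True); print(dz,a,(ex(w)@(a[0][:2]-p[:2])).round(4))
u=proj(c,p)[0].astype(int); save("pics/press.png",px[u[1]-25:u[1]+35,u[0]-40:u[0]+40],9)
E
```

```text
t 13.45 p [0.5241 0.0017 0.0421] yaw -0.2262 Ftool [-4.16 -0.34 -3.92] M [ 0.014 -0.578 -0.043]
0.0263 (array([ 5.285e-01,  1.000e-04, -2.262e-01]), np.float64(36.7), 307) [ 0.0046 -0.0006]
0.0273 (array([ 0.5292,  0.0011, -0.2262]), np.float64(36.3), 307) [0.0051 0.0005]
0.0283 (array([ 0.5299,  0.0019, -0.2262]), np.float64(36.1), 307) [0.0056 0.0014]
```

View pics/press.png

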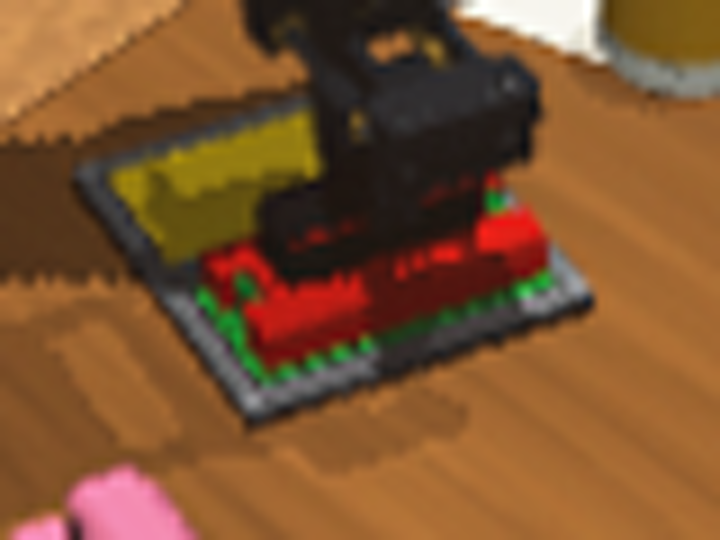

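The picture shows the shoe almost down, with green margins all round: corner at (255,375) on the -x side, (550,275) on the +x side, and hook b in its notch at (245,285). I fit shoe (with pitch) and plate together to judge the centring.

```bash
cat > fit2.py <<'E'
from fit import *
def joint(verbose=True):
    s,p,r,w=tool(); c=cams.capture("side"); px=c["pixels"]; P=cloud(c)
    rd=hsvmask(px,(0,150,35),(7,255,255))|hsvmask(px,(172,150,35),(180,255,255)); gr=green(px)
    dark=cv2.dilate(((px.max(-1)<80)&(P[...,2]>p[2]+.005)).astype(np.uint8),np.ones((3,3)))>0
    dark|=P[...,2]>.06
    u=proj(c,p)[0].astype(int); roi=(u[0]-40,u[1]-30,u[0]+40,u[1]+40); sl=np.s_[roi[1]:roi[3],roi[0]:roi[2]]
    Mr,Mg,W=rd[sl]*1.,gr[sl]*1.,~dark[sl]
    e=np.array([np.cos(w),np.sin(w)]); f=np.array([-e[1],e[0]])
    def cost(q):
        hx,hy,hz,pt,gx,gy=q*1e-3; pt*=10   # mm, pitch in 10 mrad units
        ph=R.from_euler("y",pt).as_matrix(); sh=[b@ph.T for b in SHOE]
        o=p[:2]+hx*e+hy*f; S_=render(c,sh,*o,p[2]-.0273+hz,w,roi)
        g=np.array([.5252,-.0017])+gx*e+gy*f; G=render(c,PLATE[:1],*g,.006,w,roi)
        hk=render(c,PLATE[1:],*g,.006,w,roi)
        return (W*(abs(S_*(1-hk)-Mr*(1-hk))+abs(np.clip(G-S_,0,1)*(1-hk)-Mg*(1-hk)))).sum()
    best=None
    for hx in(1,4):
        for pt in(-1,1):
            x0=np.array([hx,0,0,pt,0,0.]); sx=np.vstack([x0]+[x0+np.eye(6)[i]*1.5 for i in range(6)])
            o=minimize(cost,x0,method="Nelder-Mead",options=dict(initial_simplex=sx,maxiter=500,xatol=.02,fatol=.05))
            if best is None or o.fun<best.fun: best=o
    q=best.x; g=np.array([.5252,-.0017])+q[4]*1e-3*e+q[5]*1e-3*f
    h=p[:2]+q[0]*1e-3*e+q[1]*1e-3*f
    print("params hx hy hz pitch/10mrad gx gy",q.round(2),"cost",round(best.fun,1),Mr.sum(),Mg.sum())
    print("handle-plate in plate axes mm",((h-g)@e*1e3).round(2),((h-g)@f*1e3).round(2))
E
python3 -c "
from fit2 import *
joint()"
```

```text
params hx hy hz pitch/10mrad gx gy [ 4.57  0.51 -2.05 -2.69  0.59  0.08] cost 67.2 333.0 59.0
handle-plate in plate axes mm 2.18 3.52
```

move_arm --deltas "-0.0003 0 0.0003 0 0.8; -0.0004 0 0.0006 0 0.8; -0.0004 0 0.001 0 0.8; -0.0004 0 0.001 0 0.8"

```text
t: 13.95
tcp_pos: [0.5237, 0.0018, 0.0412]
eef_rot: [3.121, -0.354, -0.0]
contact_force: [-4.3, 0.9, 4.6]
gripper_width: 0.377
finger_force: 55.0
```

```bash
python3 rd.py
```

```text
t 14.15 p [0.5236 0.0018 0.0412] yaw -0.2262 Ftool [-4.84 -0.72 -5.3 ] M [ 0.044 -0.742 -0.027]
```

move_arm --deltas "-0.0003 0 0.0003 0 0.8; -0.0003 0 0.0006 0 0.8; -0.0003 0 0.001 0 0.8; -0.0003 0 0.001 0 0.8"

```text
t: 14.55
tcp_pos: [0.5237, 0.0017, 0.0398]
eef_rot: [3.121, -0.355, 0.0]
contact_force: [-0.6, 0.2, -1.9]
gripper_width: 0.378
finger_force: 55.0
```

```bash
python3 rd.py
```

```text
t 14.75 p [0.5237 0.0017 0.04  ] yaw -0.2263 Ftool [0.52 0.15 2.03] M [-0.001 -0.154 -0.003]
```

The side force and resistance vanished: the second hook clicked. Now a gentle press until it seats.

move_arm --deltas "0 0 0.0004 0 0.8; 0 0 0.0008 0 0.8; 0 0 0.0008 0 0.8; 0 0 0.0008 0 0.8"

```text
t: 15.15
tcp_pos: [0.5236, 0.0018, 0.0394]
eef_rot: [3.121, -0.355, 0.0]
contact_force: [0.5, -0.4, -1.4]
gripper_width: 0.378
finger_force: 55.0
```

```bash
python3 rd.py
```

```text
t 15.35 p [0.5236 0.0018 0.0394] yaw -0.2262 Ftool [ 0.05 -0.37  1.84] M [-0.021 -0.132 -0.007]
```

move_arm --deltas "0 0 0.0003 0 0.8; 0 0 0.0006 0 0.8; 0 0 0.0006 0 0.8"

```text
t: 15.65
tcp_pos: [0.5237, 0.0018, 0.0392]
eef_rot: [3.121, -0.354, 0.001]
contact_force: [-0.4, 0.5, 5.0]
gripper_width: 0.378
finger_force: 55.0
```

```bash
python3 rd.py
```

```text
t 15.85 p [0.5237 0.0018 0.0392] yaw -0.2262 Ftool [-1.08  0.36 -5.99] M [-0.048 -0.42   0.008]
```

move_arm --deltas "0 0 0.0002 0 0.8; 0 0 0.0004 0 0.8; 0 0 0.0005 0 0.8; 0 0 0.0005 0 0.8"

```text
t: 16.25
tcp_pos: [0.5237, 0.0018, 0.0392]
eef_rot: [3.121, -0.354, 0.002]
contact_force: [-3.3, -0.1, 9.4]
gripper_width: 0.376
finger_force: 55.0
```

```bash
python3 rd.py; python3 -c "
from fit2 import *
joint()"
```

```text
t 16.45 p [0.5237 0.0018 0.0392] yaw -0.2261 Ftool [ -3.26   0.83 -10.9 ] M [-0.099 -0.66   0.016]
params hx hy hz pitch/10mrad gx gy [ 4.64  7.15 -5.4  -0.24 -0.31  8.37] cost 56.1 318.0 40.0
handle-plate in plate axes mm 2.74 1.86
```

Hard stop at the expected height (TCP 0.0392 against 0.0393 nominal), and the fitted pitch is about 0. I lift and check the weight.

move_arm --deltas "0 0 -0.002 0 0.8; 0 0 -0.005 0 0.8; 0 0 -0.015 0 0.8; 0 0 -0.03 0 0.8; 0 0 -0.03 0 0.8"

```text
t: 17.0
tcp_pos: [0.5244, 0.0017, 0.07]
eef_rot: [3.121, -0.354, 0.005]
contact_force: [1.0, 0.0, -2.9]
gripper_width: 0.375
finger_force: 55.0
```

```bash
python3 rd.py
```

```text
t 17.2 p [0.5234 0.0019 0.0682] yaw -0.2262 Ftool [-0.32 -0.12  3.1 ] M [-0.057 -0.147  0.006]
```

The weight rose from 1.8 to 3.1 N, so the plate came along. Next, carry it to the mat.

move_arm --deltas "0 0 -0.03 0 0.8; 0 0 -0.06 0 0.8; 0 0 -0.09 0 0.8; 0 0 -0.1 0 0.8; 0 0 -0.1 0 0.8"

```text
t: 17.7
tcp_pos: [0.5238, 0.0018, 0.1685]
eef_rot: [3.121, -0.355, 0.002]
contact_force: [0.4, 0.9, -3.9]
gripper_width: 0.376
finger_force: 55.0
```

```bash
python3 -c "
from h import *
plan([.553,.3195,.168],.17,10)
c=cams.capture('top'); P=cloud(c)
print([(d['confidence'],P[int(d['pixel'][1]),int(d['pixel'][0])]) for d in cams.pinpoint('top','tin')[:2]])"
```

```text
at [0.5238 0.0018 0.1685] yaw -0.2262 F [ 0.39  0.91 -3.88] turn -0.3962 tool shift [-0.0428 -0.3162  0.0005]
rows 5 shift [-0.0214 -0.1581  0.0002] turn -0.1981
rows 5 shift [ 0.0101 -0.1592  0.0002] turn -0.1981
[(0.96, array([0.7109054 , 0.18835735, 0.00409245]))]
```

move_arm --deltas "-0.004 -0.03 0 -0.04 0.8; -0.008 -0.062 0 -0.08 0.8; -0.013 -0.094 0 -0.12 0.8; -0.017 -0.126 0 -0.16 0.8; -0.0215 -0.158 0 -0.2 0.8"

```text
t: 18.3
tcp_pos: [0.5373, 0.1619, 0.1661]
eef_rot: [3.141, -0.039, -0.006]
contact_force: [-0.3, 0.1, -3.5]
gripper_width: 0.377
finger_force: 55.0
```

move_arm --deltas "0.002 -0.032 0 -0.04 0.8; 0.004 -0.064 0 -0.08 0.8; 0.006 -0.096 0 -0.12 0.8; 0.008 -0.128 0 -0.16 0.8; 0.01 -0.159 0 -0.2 0.8"

```text
t: 18.8
tcp_pos: [0.5515, 0.3205, 0.1657]
eef_rot: [3.129, 0.275, -0.006]
contact_force: [0.5, 0.3, -3.0]
gripper_width: 0.376
finger_force: 55.0
```

move_arm --deltas "0 0 0 0 0.8; 0 0 0.03 0 0.8; 0 0 0.06 0 0.8; 0 0 0.09 0 0.8; 0 0 0.1 0 0.8"

```text
t: 19.3
tcp_pos: [0.5501, 0.3179, 0.0636]
eef_rot: [3.128, 0.271, -0.013]
contact_force: [0.2, -0.5, -3.4]
gripper_width: 0.376
finger_force: 55.0
```

```bash
python3 rd.py
python3 - <<'E'
from h import *
px=[cams.capture(n)["pixels"] for n in("top","side")]
save("pics/mat.png",np.hstack([px[0][150:270,100:220],px[1][110:230,160:280]]),3)
E
```

```text
t 19.5 p [0.5517 0.3187 0.0668] yaw 0.1732 Ftool [ 0.02 -0.35  2.85] M [ 0.015 -0.151  0.017]
```

View pics/mat.png

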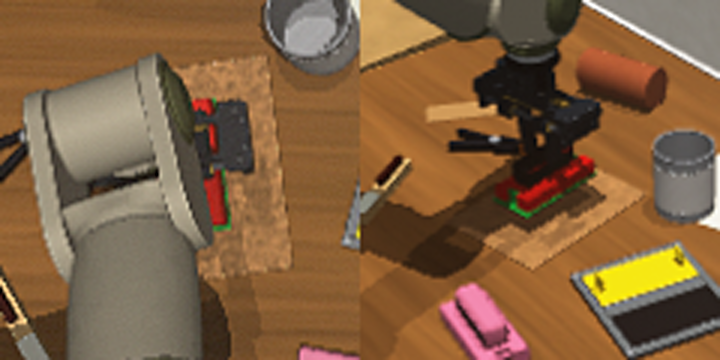

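The view shows the sander over the mat with the green plate attached, the green pocket empty, and the yellow plate in place. Contact should come at TCP z ≈ 0.036.

move_arm --deltas "0.001 0 0.01 0 0.8; 0.001 0 0.018 0 0.8; 0.001 0 0.024 0 0.8; 0.001 0 0.027 0 0.8; 0.001 0 0.027 0 0.8"

```text
t: 20.1
tcp_pos: [0.5529, 0.3194, 0.0406]
eef_rot: [3.129, 0.273, -0.002]
contact_force: [0.1, 0.2, -2.4]
gripper_width: 0.38
finger_force: 55.0
```

move_arm --deltas "0 0 0.001 0 0.8; 0 0 0.002 0 0.8; 0 0 0.003 0 0.8; 0 0 0.0035 0 0.8; 0 0 0.0035 0 0.8"

```text
t: 20.6
tcp_pos: [0.5531, 0.3195, 0.0377]
eef_rot: [3.13, 0.273, -0.0]
contact_force: [0.7, 0.7, -3.6]
gripper_width: 0.377
finger_force: 55.0
```

```bash
python3 rd.py
```

```text
t 20.8 p [0.5532 0.3195 0.0378] yaw 0.1738 Ftool [0.08 0.23 3.04] M [ 0.01  -0.154  0.013]
```

move_arm --deltas "0 0 0.0005 0 0.8; 0 0 0.001 0 0.8; 0 0 0.0014 0 0.8; 0 0 0.0014 0 0.8"

```text
t: 21.2
tcp_pos: [0.5532, 0.3195, 0.0364]
eef_rot: [-3.13, -0.273, -0.0]
contact_force: [-0.2, 0.4, -2.1]
gripper_width: 0.377
finger_force: 55.0
```

```bash
python3 rd.py
```

```text
t 21.4 p [0.5532 0.3195 0.0364] yaw 0.1738 Ftool [-0.02  0.11  1.66] M [-0.015 -0.144  0.016]
```

Contact is beginning. A touch more, then release.

move_arm --deltas "0 0 0.0003 0 0.8; 0 0 0.0006 0 0.8; 0 0 0.0006 0 0.8"

```text
t: 21.7
tcp_pos: [0.5533, 0.3196, 0.0363]
eef_rot: [-3.13, -0.273, -0.001]
contact_force: [-1.8, -0.9, 3.6]
gripper_width: 0.374
finger_force: 55.0
```

move_arm --deltas "0 0 0 0 0.6; 0 0 0 0 0.4; 0 0 0 0 0.1; 0 0 0 0 0.05; 0 0 0 0 0.05"

```text
t: 22.2
tcp_pos: [0.5532, 0.3195, 0.0357]
eef_rot: [3.13, 0.273, -0.0]
contact_force: [-0.5, 0.2, -0.5]
gripper_width: 0.736
finger_force: 0.0
```

move_arm --deltas "0 0 0 0 0; 0 0 0 0 0; 0 0 0 0 0; 0 0 0 0 0; 0 0 0 0 0"

```text
t: 22.7
tcp_pos: [0.5532, 0.3195, 0.0358]
eef_rot: [-3.13, -0.273, -0.0]
contact_force: [-0.2, -0.2, -0.1]
gripper_width: 0.998
finger_force: 0.0
```

move_arm --deltas "0 0 -0.01 0 0; 0 0 -0.03 0 0; 0 0 -0.07 0 0; 0 0 -0.11 0 0; 0 0 -0.15 0 0"

```text
t: 23.2
tcp_pos: [0.5529, 0.3194, 0.1883]
eef_rot: [-3.13, -0.273, -0.001]
contact_force: [0.4, 0.1, -0.1]
gripper_width: 0.999
finger_force: 0.0
```

move_arm --deltas "0 0.04 0 0 0; 0 0.08 0 0 0; 0 0.12 0 0 0; 0 0.16 0 0 0; 0 0.2 0 0 0"

```text
t: 23.7
tcp_pos: [0.5878, 0.1209, 0.1867]
eef_rot: [3.13, 0.273, 0.002]
contact_force: [0.6, -0.4, 0.2]
gripper_width: 1.0
finger_force: 0.0
```

Run:
```python
from h import *
print(robot.read_state()["tcp_pos"])
px=[]
for n in("top","side"):
    c=cams.capture(n); p=c["pixels"]; px.append(p); P=cloud(c)
    near=np.hypot(P[...,0]-.553,P[...,1]-.32)<.12
    for k,m in(("grip",near&(P[...,2]>.055)&(P[...,2]<.085)),("green",near&hsvmask(p,(45,100,30),(80,255,255))),("yellow",hsvmask(p,(26,150,60),(33,255,255))&(np.hypot(P[...,0]-.547,P[...,1]-.09)<.1))):
        if m.sum()>20: print(n,k,m.sum(),rect(P[m][:,:2]),P[m][:,2].mean().round(4))
    if n=="side":
        m=near&(hsvmask(p,(0,160,50),(5,255,255)))&(P[...,2]>.02)&(P[...,2]<.036); q=P[m]; A=np.c_[q[:,:2],np.ones(len(q))]
        print("grip z pct",np.percentile(P[near&(P[...,2]>.05)][:,2],[5,50,95]).round(4))
save("pics/end.png",np.hstack([px[0][150:270,100:220],px[1][110:230,160:280]]),3)
```

```text
[0.58778077 0.12094912 0.1867443 ]
top grip 326 (array([0.5527, 0.3183]), array([36.8, 99.2]), 0.1843) 0.065
top green 76 (array([0.551 , 0.3151]), array([ 59.9, 143.9]), 0.0604) 0.0141
top yellow 218 (array([0.5419, 0.0654]), array([ 65.6, 142.4]), 3.1411) 0.0441
side grip 115 (array([0.5494, 0.3158]), array([36.1, 98.8]), 0.1586) 0.0619
side green 31 (array([0.5493, 0.2966]), array([ 63.2, 154.8]), 2.9888) 0.0094
side yellow 321 (array([0.549 , 0.0906]), array([ 73.4, 146.6]), 2.9341) 0.0096
grip z pct [0.0519 0.0614 0.2942]
```

View pics/end.png

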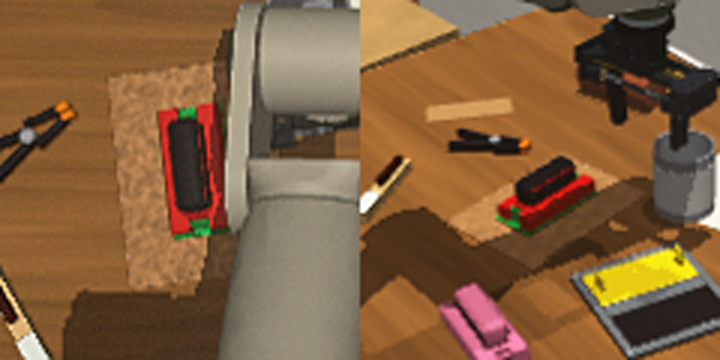

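The sander lies flat in the middle of the mat, centred at (187,172) in the picture. Both hooks show in their notches, the grip top is at about 0.066 m as expected, and the arm is clear.

```bash
python3 -c "
from rig import workorder
print(workorder.sign_off())"
```

```text
the job is handed in; nothing more can be done
None
```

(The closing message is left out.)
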